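# Shut the cash box and snap its padlock

### The arm

A 7-joint arm with a two-finger parallel gripper is mounted at the origin on a cart in front of the work surface, level with it; the furniture and walls round the work are solid. World frame = base frame: x ahead of the robot, y to its left, z up, the work surface at z = 0. Lengths are in m, angles in rad, forces in N, time in s.
With the tool pointing down it reaches from about 0.35 to 0.9 m from the base axis. Payload 8.1 kg.
Tool frame: the origin (TCP) lies at the very end of the fingers, on their centre line; the grasp point (between the pads) lies arm.hold_point_z behind it (arm.hold_point_z is the distance from the TCP to the grasp point, in m); z points along the fingers, y is the line along which they close (so a half turn about z gives the same grasp; the last joint's range is limited). The gripper opens to 92 mm and grips with 3 to 60 N. Pads are 19 mm wide; open, the fingers measure 130 mm over their backs; the gripper's body (75 mm by 190 mm) begins 47 mm behind the grasp point.
Start: joints at [-1.396, 0.434, 0.025, 1.573, -0.012, 1.134, -0.075], TCP at [0.171, 0.601, 0.227] pointing down, gripper open.
Joint ranges: [-2.62, 2.62], [-0.44, 2.09], [-1.27, 1.32], [0.08, 2.57], [-1.32, 4.46], [0.12, 2], [-2.74, 2.74]. Speed limits (rad/s): [2.22, 2.22, 3.01, 3.01, 3.14, 3.14, 3.14].

### API

Orientations are given as a rotation vector (axis times angle).
In Python, from cell import arm, vision, job, cut_out gives the robot as it stands. The module is installed in compiled form; this text tells all that it offers.
- The arm moves only by the tool play_rows, never from a script. Its argument "increments" is text: rows parted by semicolons, each of 5 numbers parted by spaces: the shift along the tool's x, y, z in cm, then the turn about the tool's z in degrees, then the opening, from -1 (shut) to 1 (fully open), so that 0 is half open. A call has 1 to 5 rows; each row shifts and turns the commanded pose from where the row before left it, along the tool's axes as they then stand; what a row does not reach is not made up. A row lasts 1/12 s, in which the tool goes at most 41.7 mm and 7.16 degrees, less where a joint would pass 70% of its speed; a pose out of reach is approached as far as the arm can. A call is refused whole if a number of a shift passes 4.17 or a number of a turn 7.16, either way. A call with a gripper value outside its range is refused whole. The fingers move at their own pace and stop on an object; "grip_force" is the grip in N (left out, the last holds). Time passes only in rows, so rows that do not move let the fingers close. It gives the time, the measured TCP pose, the force, the opening and the grip force at its end, in the units of the state.
- arm.observe(): the state, without advancing time (a new reading comes with each control period).
- vision.get_image(name): name is "side" or "top" or "wrist"; returns a dict with "frame" (400x640x3 uint8, red, green, blue), "z_map" (400x640 float32, m along the optical axis (not along the pixel's ray), 0 where there is no reading), "mtx" (3x3 intrinsics, pixels), "distortion" ([k1, k2, p1, p2, k3] as OpenCV has them; the pictures are not rectified), "cam_to_world" (4x4, takes a point from camera to world coordinates). Camera axes: x right, y up, looking along -z (the intrinsics and any distortion apply to the point x, -y, -z); pixel columns grow to the right and rows downward; lengths in m; the calibration is good to about 2 mm. A picture is of the moment at which its call begins.
- job.sign_off(): hands the job in; it is judged then, once.
Trained networks look in a picture, given as the dict that the camera call returned (one of the last four; its "shot" number tells which), for a name from the list of things; names that differ only in an ending like _2 or _b are one class to them, and where a whole thing is asked for, a point or a joint stands for the part that bears it (a point fixed in the world has none). Each returns a list of dicts, best first, with "confidence" (0 to 1); they miss things now and then, are a little off and sometimes report something else, mostly with a low value. They report only what shows in the picture. A call takes as long as a camera call.
- cut_out(query, picture): "mask" (400x640 bool, what is visible of it) and "point" ([row, column] in pixels, amid what is visible of it).
The state is a dict: "clock": time; "joints": joint angles; "dq": joint speeds; "joint_efforts": joint torques, N m; "position": TCP position; "ee_rot": TCP orientation; "force": force on the tool from outside, world axes, zero at the start; "ft_torque": the same for the moment, N m; "width": opening from 0.0 (shut) to 1.0 (fully open); "gripper_force": force on a finger pad.
Only numpy, scipy, OpenCV 4.12 (cv2) and the standard library are available. Lean on these libraries where they do the work, as an engineer would, in place of code of your own. Each camera call takes 0.05 s, during which the arm holds its last target. There are 200 camera calls.

### The job

The cash box is going into the store: shut its lid, swing the padlock's open shackle round so that its free leg stands over the eye of the lid's tongue, and press it down through the eye into the lock until the pawl clicks and the shackle stays down by itself. Nothing in the lock or the hasp may be forced: keep what the shackle bears on the tongue or the lock body below 18 N, and leave the things round the box where they are.

Things in the scene. Friction and masses are not known exactly. Their poses are not given: they have to be found in the camera images.
- cash_box: grey steel cash box, tray 120 (x) x 170 (y) x 82 mm, fixed on the table; origin under the middle of the tray, z up, -x is its front, where a welded saddle carries the padlock
- lid: its grey skirted lid, 127 x 176 mm, hinged along the back of the box; origin on the hinge pin at (64.5, 0, 88) mm of the box frame; axes equal the box's when shut (top then 105.5 mm above the table); open, it is turned about its +y, front edge up, by 0.45 to 0.95 rad at the start. A stiff hinge holds it at any angle; 1 to 7 N down at the front edge shuts it against a dead stop
- lid_edge (a point): point on the upper face of the lid, 12 mm behind its front edge and 45 mm to the -y side of its middle, at (-116, -45, 17.5) mm in the lid's frame: a place to push it shut, clear of the padlock. (A folded wire handle, 8 mm high, lies in the middle of the lid)
- eye (a point): centre of the round eye (12.5 mm hole) in the upper face of the flat steel tongue (38 x 28 x 3.5 mm) that sticks out forward from the lid's front edge; on the lid. With the lid shut this face is 4.7 mm above the padlock body's top and the eye stands right over lock_hole
- lock: padlock body of stacked steel plates, 30 (x) x 60 (y) x 50 mm high, fixed in the saddle on the box's front; origin at the middle of its underside, (-82, 0, 42) mm in the box frame; top face 92 mm above the table. Inside hides a spring pawl
- lock_hole (a point): mouth of the hole for the free leg (12.5 mm wide) in the top face of the padlock body, 18 mm to the +y side of its middle. The hidden pawl reaches into it at a depth that differs from lock to lock
- shackle: steel U of 9 mm round bar, legs 36 mm apart. The long leg (-y side) is captive in the lock; the shackle turns about it and slides along it. Origin on that leg's axis; the free leg lies 36 mm along its own +y; axes equal the box's when closed. At the start it is swung out to the front by 0.7 to 1.4 rad (counterclockwise from above); limits 1.9 out, 0.35 past closed; drag 1 to 2 N at the crown
- shackle_tip (a point): centre of the free leg's flat end (4.4 mm across, chamfered to the full 9 mm). Raised, it stands 2.8 mm above the shut tongue's upper face and 7.5 mm above the lock body; locked, 8 to 20 mm below lock_hole, differing from lock to lock. A spring keeps the shackle fully raised (1.5 N, about 4 N when down)
- shackle_crown (a point): top of the arch, on the bar's axis, midway between the legs, 66.5 mm above the lock body when raised; pinch the bar here across its thickness, or press on it. Pushed down 11 to 23 mm it meets the pawl; over 3 to 5 mm the push climbs to 7 to 12 N, then collapses as the pawl snaps into the leg's notch (the click); 1 to 2 mm farther is a dead stop. Let go sooner and it springs up
- tape_roll: roll of brown tape lying flat, 96 mm across, 25 mm high; to be left alone
- marker: white marker pen with a black cap, 135 mm; to be left alone
- timer: small white kitchen timer with a red knob, 62 x 62 x 51 mm; to be left alone
- round_tin: black round canister with lid, 162 mm across, 97 mm high, standing on the bench scale at the right; to be left alone

How it is judged:
On the way, in this order (a step that is already met when the one before it is completed fails the run):
1. the lid is shut (angle between the z axis of lid and the z axis of cash_box, either way round below 0.03 rad), for 0.2 s.
2. with the lid shut, the shackle's free leg has entered the lock body through the tongue's eye (angle between the z axis of lid and the z axis of cash_box, either way round below 0.03 rad and z of shackle_tip in the frame of lock_hole below -0.003 m and horizontal distance between shackle_tip and lock_hole below 0.004 m and horizontal distance between shackle_tip and eye below 0.004 m), for 0.05 s.
At the end, for the whole second after the job is handed in: the lid is shut (within 0.03 rad), the shackle's free leg passes through the tongue's eye into its hole (its end within 4 mm sideways of both and more than 6.5 mm below the lock's top face), held there by the pawl alone, at rest (angle between the z axis of lid and the z axis of cash_box, either way round below 0.03 rad and z of shackle_tip in the frame of lock_hole below -0.0065 m and horizontal distance between shackle_tip and lock_hole below 0.004 m and horizontal distance between shackle_tip and eye below 0.004 m and linear speed of shackle below 0.01 m/s); the robot touches nothing.
It fails at once if the shackle bears on the tongue or lid with more than 18 N (contact force between shackle and lid above 18 N).
It fails at once if the shackle bears on the lock body with more than 18 N (contact force between shackle and lock above 18 N).
It fails at once if a thing round the box is moved by more than 30 mm (distance of any of tape_roll, marker, timer, round_tin from where it was at the start of the episode above 0.03 m).
It also fails if it takes over 70 s, if anything falls off the work surface, if the arm or the gripper's body presses on something with over 40 N, if the wrist force passes 120 N, or if a joint passes its speed limit or range.

## Working session

There is one attempt and no reset: what is moved stays moved. The work goes in short steps, Python scripts to look and compute and a tool call to move; the robot and the scene stay as the last step left them, time stands still between calls to the robot, and variables do not carry over. Pictures are saved under pics/ and viewed, at most 10 in all, crops included, and the job is handed in when it is done.

Besides the shell and the picture viewer there is one more tool, called after "Emit:" as name(argument=value, ...), one argument or row to a line, values as JSON. play_rows: Moves the arm, as the interface text tells. Its arguments: {"type":"object","properties":{"increments":{"type":"string"},"grip_force":{"type":"number"}},"required":["increments"]}

```bash
mkdir -p pics; cat > h.py <<'E'
import numpy as np, cv2
from cell import arm, vision, job, cut_out
def cloud(p):
    z=p["z_map"]; h,w=z.shape
    v,u=np.mgrid[:h,:w]
    pts=cv2.undistortPoints(np.stack([u,v],-1).reshape(-1,1,2).astype(np.float64),p["mtx"],np.array(p["distortion"],float)).reshape(h,w,2)
    c=np.stack([pts[...,0]*z,-pts[...,1]*z,-z,np.ones_like(z)],-1)
    W=(c@np.array(p["cam_to_world"]).T)[...,:3]
    W[z<=0]=np.nan
    return W
def save(p,n): cv2.imwrite("pics/"+n,cv2.cvtColor(p["frame"],cv2.COLOR_RGB2BGR))
E
python3 - <<'E'
from h import *
np.set_printoptions(precision=4,suppress=True)
s=arm.observe(); print({k:s[k] for k in("clock","position","ee_rot","force","width")},arm.hold_point_z)
for c in("top","side"):
    p=vision.get_image(c); save(p,c+"1.png"); W=cloud(p); np.savez(c+"1.npz",W=W,f=p["frame"])
    print(c,np.array(p["cam_to_world"])[:3,3])
    for q in("cash_box","lid","lid_edge","eye","lock","lock_hole","shackle","shackle_tip","shackle_crown"):
        for r in cut_out(q,p)[:1]:
            w=W[r["mask"]]; y,x=map(int,r["point"]); print(q,round(r["confidence"],2),(y,x),W[y,x],np.nanmedian(w,0),r["mask"].sum())
E
```

```text
{'clock': 0.0, 'position': array([0.1713, 0.6005, 0.2259]), 'ee_rot': array([-0.435 , -3.1112,  0.0025]), 'force': array([ 0.4293, -0.0517,  0.3454]), 'width': 0.9973772220368686} 0.0188
top [0.4386 0.0088 1.0366]
cash_box 0.89 (195, 292) [0.534 0.094 0.152] [0.5316 0.0883 0.1382] 4142
lid 0.9 (193, 295) [0.5394 0.0872 0.1477] [0.5445 0.0919 0.1451] 3425
lid_edge 0.89 (190, 293) [0.5464 0.0919 0.15  ] [0.5447 0.0928 0.144 ] 3488
eye 0.62 (192, 296) [0.5419 0.0848 0.1469] [0.5447 0.0924 0.1453] 3378
lock 0.48 (227, 294) [0.4584 0.0937 0.09  ] [0.456  0.0904 0.0927] 196
lock_hole 0.55 (227, 297) [0.4584 0.0858 0.0921] [0.4584 0.091  0.0929] 140
shackle 0.41 (229, 297) [0.4533 0.0857 0.0928] [0.4452 0.078  0.158 ] 80
shackle_tip 0.51 (196, 293) [0.5318 0.0917 0.15  ] [0.5316 0.0884 0.1382] 4159
shackle_crown 0.5 (229, 297) [0.4533 0.0857 0.0928] [0.4428 0.082  0.1563] 103
side [ 0.1881 -0.6644  0.7865]
cash_box 0.93 (184, 302) [0.4932 0.0068 0.1536] [0.5256 0.0681 0.0795] 4144
lid 0.67 (168, 312) [0.5488 0.0603 0.1482] [0.5385 0.0702 0.1482] 1561
lid_edge 0.95 (166, 304) [0.5304 0.0719 0.1535] [0.5386 0.0689 0.1481] 1585
eye 0.93 (165, 308) [0.5438 0.0747 0.1503] [0.541  0.0733 0.1467] 1655
lock 0.8 (190, 274) [0.4435 0.0857 0.0908] [0.4509 0.0739 0.0876] 270
lock_hole 0.67 (191, 280) [0.4543 0.068  0.0968] [0.4514 0.0736 0.0886] 255
shackle 0.52 (166, 306) [0.5375 0.0742 0.1494] [0.5396 0.0706 0.1475] 1608
shackle_tip 0.59 (166, 306) [0.5375 0.0742 0.1494] [0.5375 0.0698 0.1484] 1556
shackle_crown 0.48 (175, 268) [0.4309 0.0855 0.1492] [0.4399 0.0819 0.1457] 97
```

```bash
python3 - <<'E'
import cv2,numpy as np
a=cv2.imread("pics/top1.png");b=cv2.imread("pics/side1.png")
t=cv2.resize(a[140:260,215:365],(800,640),interpolation=cv2.INTER_CUBIC)[:600]
cv2.imwrite("pics/both.png",np.vstack([cv2.resize(a,(480,300)),cv2.resize(b,(480,300))]))
c=cv2.resize(a[145:255,225:350],(400,352),interpolation=cv2.INTER_CUBIC); d=cv2.resize(b[120:230,225:350],(400,352),interpolation=cv2.INTER_CUBIC)
cv2.imwrite("pics/crop.png",np.hstack([c,d]))
E
```

```text
(no output)
```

View pics/both.png

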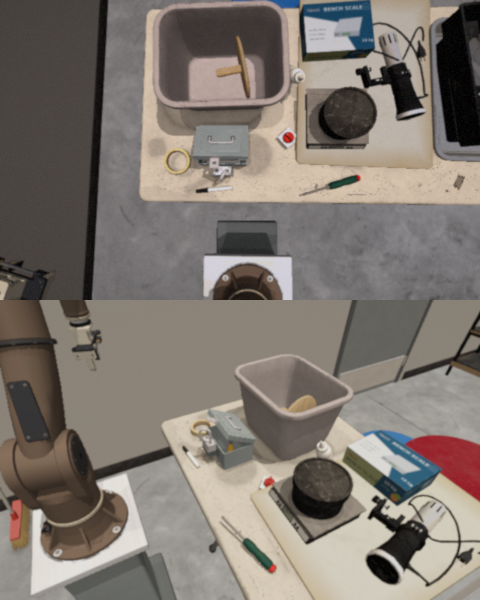

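View pics/crop.png

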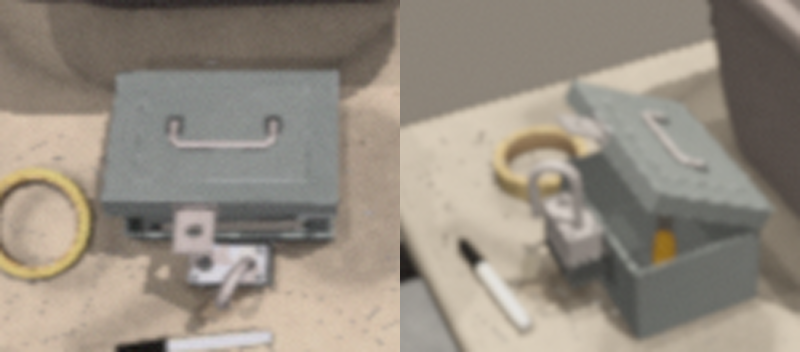

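The lid is open about 0.5 rad with its tongue forward. The shackle is swung toward the robot, and the box is roughly aligned with world axes. I'll move over it for a wrist view.

Emit:
play_rows(
  increments="-2.4 -2.85 -0.5 0 1;-2.4 -2.85 -0.5 0 1;-2.4 -2.85 -0.5 0 1;-2.4 -2.85 -0.5 0 1;-2.4 -2.85 -0.5 0 1",
)

```text
clock: 1.42
position: [0.2482, 0.4294, 0.252]
ee_rot: [0.435, 3.111, 0.0]
force: [1.0, 0.9, 0.6]
width: 1.001
gripper_force: 0.0
```

Emit:
play_rows(
  increments="-2.4 -2.85 -0.5 0 1;-2.4 -2.85 -0.5 0 1;-2.4 -2.85 -0.5 0 1;-2.4 -2.85 -0.5 0 1;-2.4 -2.85 -0.5 0 1",
)

```text
clock: 1.83
position: [0.3244, 0.2594, 0.2772]
ee_rot: [0.435, 3.111, 0.001]
force: [1.4, 0.4, -0.4]
width: 0.995
gripper_force: 0.0
```

Emit:
play_rows(
  increments="-2.4 -2.85 -0.5 0 -1;-2.4 -2.85 -0.5 0 -1;-2.4 -2.85 -0.5 0 -1;-2.4 -2.85 -0.5 0 -1;0 0 0 0 -1",
)

```text
clock: 2.25
position: [0.3878, 0.1188, 0.2981]
ee_rot: [0.448, 3.107, 0.0]
force: [-1.0, -0.3, 0.3]
width: 0.683
gripper_force: 0.0
```

```bash
python3 - <<'E'
from h import *
np.set_printoptions(precision=4,suppress=True)
s=arm.observe(); print({k:s[k] for k in("clock","position","ee_rot","force","width")})
p=vision.get_image("wrist"); save(p,"w1.png"); W=cloud(p); np.savez("w1.npz",W=W,f=p["frame"])
print(p["cam_to_world"])
for q in("lid","lid_edge","eye","lock","lock_hole","shackle","shackle_tip","shackle_crown"):
        for r in cut_out(q,p)[:2]:
            w=W[r["mask"]]; y,x=map(int,r["point"]); print(q,round(r["confidence"],2),(y,x),W[y,x],np.nanmedian(w,0),r["mask"].sum())
E
```

```text
{'clock': 2.25, 'position': array([0.3878, 0.1188, 0.2981]), 'ee_rot': array([0.448 , 3.1066, 0.0005]), 'force': array([-1.0426, -0.2953,  0.3321]), 'width': 0.6825444229093767}
[[ 0.2826 -0.9264 -0.2487  0.3222]
 [ 0.9592  0.2735  0.0711  0.138 ]
 [ 0.0022 -0.2587  0.966   0.4575]
 [ 0.      0.      0.      1.    ]]
lid 0.89 (310, 331) [0.5073 0.0937 0.1639] [0.5064 0.0908 0.1597] 4754
lid 0.63 (226, 319) [0.4495 0.0989 0.0934] [0.4507 0.0976 0.0929] 1634
lid_edge 0.78 (314, 326) [0.5114 0.0877 0.1619] [0.5063 0.0903 0.1597] 4832
eye 0.56 (313, 327) [0.5091 0.0893 0.1643] [0.5062 0.0907 0.1598] 4698
lock 0.96 (223, 320) [0.4467 0.1009 0.093 ] [0.4513 0.0987 0.0929] 1608
lock 0.69 (237, 299) [0.4307 0.0864 0.1613] [0.4319 0.0873 0.1575] 562
lock_hole 0.65 (227, 319) [0.4504 0.0987 0.0941] [0.4506 0.0979 0.0929] 1625
shackle 0.78 (236, 301) [0.4305 0.0883 0.1607] [0.4315 0.0876 0.158 ] 552
shackle_tip 0.8 (233, 298) [0.4285 0.0859 0.1565] [0.4321 0.0872 0.1575] 566
shackle_crown 0.71 (235, 300) [0.4293 0.0877 0.1606] [0.4329 0.0868 0.1565] 603
```

View pics/w1.png

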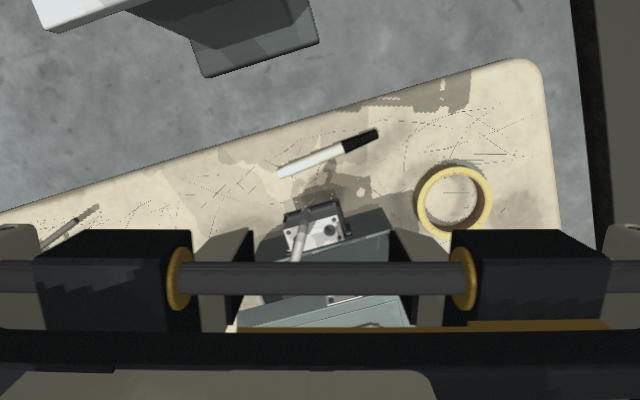

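```bash
cat > fit.py <<'E'
from h import *
from scipy.optimize import least_squares
np.set_printoptions(precision=4,suppress=True)
W=np.load("w1.npz")["W"]; 
m=(np.abs(W[...,2]-.0925)<.004)&(W[...,0]>.41)&(W[...,0]<.49)&(W[...,1]>.03)&(W[...,1]<.15)
P=W[m]; print("locktop",len(P),cv2.minAreaRect((P[:,:2]*1000).astype(np.float32)))
import cv2
lab=np.unique(np.where(m)[0]); print(lab.min(),lab.max(),P.min(0),P.max(0))
m=(W[...,2]>.105)&(W[...,2]<.17)&(W[...,0]>.40)&(W[...,0]<.47)&(W[...,1]>.05)&(W[...,1]<.13)
P=W[m];print("shackle",len(P),P.mean(0),P.max(0),P.min(0),cv2.minAreaRect((P[:,:2]*1000).astype(np.float32)))
Q=P[P[:,2]>.15]; print(cv2.minAreaRect((Q[:,:2]*1000).astype(np.float32)), cv2.fitLine(Q.astype(np.float32),cv2.DIST_L2,0,.01,.01).ravel())
for c in("top","side"):
    W=np.load(c+"1.npz")["W"]; f=np.load(c+"1.npz")["f"]
    m=(W[...,2]>.112)&(W[...,2]<.2)&(W[...,0]>.47)&(W[...,0]<.63)&(W[...,1]>-.02)&(W[...,1]<.22)
    P=W[m]
    # robust plane
    A=np.c_[P[:,:2],np.ones(len(P))]; k=np.ones(len(P),bool)
    for i in range(15):
        s=np.linalg.lstsq(A[k],P[k,2],rcond=None)[0]; r=P[:,2]-A@s; k=abs(r)<max(.003,2*np.std(r[k])*0.8 if i<5 else .003)
    n=np.array([-s[0],-s[1],1]);n/=np.linalg.norm(n)
    Q=P[k]; print(c,"plane",s,n,"tilt",np.arccos(n[2]),"dir",np.arctan2(n[1],n[0]),len(P),k.sum())
    ax=np.r_[-n[0],-n[1],0];ax/=np.linalg.norm(ax)
    print(Q.min(0),Q.max(0))
    e=-n[:2]/np.hypot(*n[:2]); u=np.array([e[0],e[1],0]);v=np.cross(n,[e[0]*0-(-e[1]),0,0]) if 0 else np.cross(u,[0,0,-1])
    xd=np.cross(v/np.linalg.norm(v),n)
    R=np.c_[Q@xd,Q@v]; print("rect mm",cv2.minAreaRect((R*1000).astype(np.float32)),"xd",xd,"v",v,"n.Q",np.median(Q@n))
E
python3 fit.py
```

```text
locktop 1118 ((457.123046875, 90.48223876953125), (30.719966888427734, 60.16154479980469), 0.09010016173124313)
213 251 [0.4418 0.0604 0.0885] [0.4725 0.1206 0.0959]
shackle 527 [0.4333 0.0863 0.1512] [0.4547 0.0956 0.1661] [0.4215 0.0688 0.105 ] ((439.5798034667969, 82.90364074707031), (8.978509902954102, 40.48979187011719), 59.02718734741211)
((438.74798583984375, 83.37816619873047), (8.91229248046875, 35.12247848510742), 58.76285934448242) [ 0.8047 -0.5113  0.3016  0.4364  0.0846  0.16  ]
top plane [-0.5552 -0.0025  0.4466] [0.4854 0.0022 0.8743] tilt 0.5068384965679569 dir 0.004584196292718357 3090 2450
[0.4967 0.0024 0.112 ] [0.6046 0.1768 0.1704]
rect mm ((-413.6745910644531, -87.05132293701172), (174.40618896484375, 120.91374206542969), 89.75177001953125) xd [-0.8743 -0.004   0.4854] v [ 0.0046 -1.      0.    ] n.Q 0.3905018983963163
side plane [-0.5581  0.0026  0.4488] [ 0.4873 -0.0023  0.8732] tilt 0.5090362451072019 dir -0.004675795238537576 1429 929
[0.4984 0.0011 0.1122] [0.603  0.1787 0.1715]
rect mm ((-412.048828125, -92.64012908935547), (118.35844421386719, 177.29078674316406), 0.7507273554801941) xd [-0.8732  0.0041  0.4873] v [-0.0047 -1.     -0.    ] n.Q 0.39197545787185345
```

Emit:
play_rows(
  increments="0 0 0 -5.5 -1;0 0 0 -5.5 -1;0 0 0 -5.4 -1;0 0 0 0 -1;0 0 0 0 -1",
)

```text
clock: 3.12
position: [0.385, 0.1255, 0.2967]
ee_rot: [0.01, -3.141, 0.0]
force: [0.5, 0.7, 0.0]
width: 0.005
gripper_force: 0.0
```

Emit:
play_rows(
  increments="-2.7 -1.5 1.6 0 -1;-2.7 -1.5 1.6 0 -1;-2.7 -1.5 1.6 0 -1;-2.7 -1.5 1.6 0 -1;-2.7 -1.5 1.6 0 -1",
)

```text
clock: 3.53
position: [0.522, 0.0509, 0.2158]
ee_rot: [-0.009, 3.141, -0.0]
force: [-0.3, 0.9, 0.6]
width: 0.005
gripper_force: 0.0
```

Emit:
play_rows(
  increments="0 0 0 0 -1;0 0 0 0 -1;0 0 0 0 -1",
)

```text
clock: 3.78
position: [0.5203, 0.0516, 0.2165]
ee_rot: [0.01, -3.141, 0.0]
force: [-0.1, 0.3, -0.2]
width: 0.008
gripper_force: 0.0
```

Emit:
play_rows(
  increments="0.4 -0.4 2 0 -1;0.4 -0.4 2 0 -1;0 0 1 0 -1;0 0 1 0 -1;0 0 0 0 -1",
)

```text
clock: 4.2
position: [0.5121, 0.0442, 0.156]
ee_rot: [0.014, -3.141, -0.001]
force: [-0.0, 0.2, 0.6]
width: 0.005
gripper_force: 0.0
```

Emit:
play_rows(
  increments="0.4 0 0.9 0 -1;0.4 0 0.9 0 -1;0.4 0 0.9 0 -1;0.3 0 0.9 0 -1;0 0 0 0 -1",
)

```text
clock: 4.62
position: [0.4959, 0.0431, 0.1189]
ee_rot: [0.013, -3.139, 0.001]
force: [-0.7, -0.4, -0.0]
width: 0.005
gripper_force: 0.0
```

```bash
python3 - <<'E'
from h import *
p=vision.get_image("side"); cv2.imwrite("pics/s2.png",cv2.resize(cv2.cvtColor(p["frame"],cv2.COLOR_RGB2BGR)[90:240,200:370],(680,600),interpolation=cv2.INTER_CUBIC))
s=arm.observe();print(s["force"],s["position"])
E
```

```text
[0.15382207 0.26062273 0.06290473] [0.49644686 0.04297053 0.1196292 ]
```

View pics/s2.png

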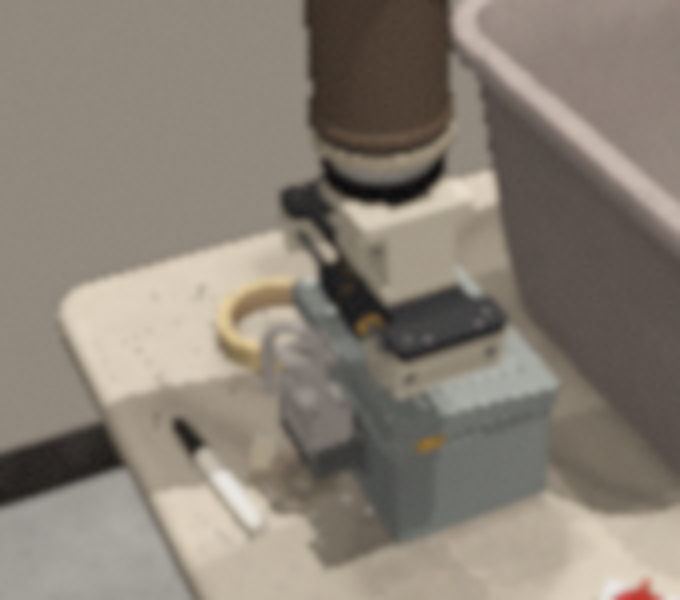

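The lid follows and is nearly shut, so I'll continue gently.

Emit:
play_rows(
  increments="0 0 0.4 0 -1;0 0 0.4 0 -1;0 0 0.2 0 -1;0 0 0.2 0 -1;0 0 0 0 -1",
)

```text
clock: 5.08
position: [0.4977, 0.043, 0.1084]
ee_rot: [0.013, -3.141, 0.0]
force: [0.5, -0.2, 0.5]
width: 0.001
gripper_force: 0.0
```

Emit:
play_rows(
  increments="0 0 0.2 0 -1;0 0 0 0 -1;0 0 0 0 -1",
)

```text
clock: 5.33
position: [0.498, 0.0431, 0.1067]
ee_rot: [-0.013, 3.141, 0.0]
force: [-0.7, 0.7, 0.2]
width: 0.002
gripper_force: 0.0
```

Emit:
play_rows(
  increments="0 0 0.1 0 -1;0 0 0 0 -1;0 0 0.1 0 -1;0 0 0 0 -1",
)

```text
clock: 5.67
position: [0.498, 0.0432, 0.1056]
ee_rot: [-0.013, 3.141, 0.001]
force: [-4.2, 0.3, 13.5]
width: 0.005
gripper_force: 7.2
```

Emit:
play_rows(
  increments="0 0 0.1 0 -1;0 0 0 0 -1;0 0 0 0 -1",
)

```text
clock: 5.92
position: [0.498, 0.0431, 0.1054]
ee_rot: [-0.013, 3.141, 0.002]
force: [-8.9, -0.8, 28.0]
width: 0.003
gripper_force: 13.9
```

Emit:
play_rows(
  increments="0 0 -2 0 -1;0 0 -4 0 -1;0 0 -4 0 -1;0 0 -4 0 -1;2.5 1 -2 0 -1",
)

```text
clock: 6.33
position: [0.4772, 0.0514, 0.2684]
ee_rot: [-0.008, 3.133, 0.0]
force: [0.7, 0.8, 0.8]
width: 0.004
gripper_force: 0.0
```

Emit:
play_rows(
  increments="3.5 1.5 -1 0 1;3.5 1.5 -1 0 1;1.5 0.5 -1 0 1;0 0 0 0 1;0 0 0 0 1",
)

```text
clock: 6.75
position: [0.3873, 0.0877, 0.2943]
ee_rot: [-0.016, 3.14, 0.003]
force: [-0.1, 0.1, -0.2]
width: 0.321
gripper_force: 0.0
```

```bash
python3 - <<'E'
from h import *
np.set_printoptions(precision=4,suppress=True)
s=arm.observe(); print({k:s[k] for k in("clock","position","ee_rot","force","width","joints")})
p=vision.get_image("wrist"); save(p,"w2.png"); W=cloud(p)
b=(W[...,0]>.40)&(W[...,0]<.48)&(W[...,1]>.03)&(W[...,1]<.15)
m=b&(abs(W[...,2]-.0925)<.004);P=W[m]
for n,q in(("lock",P),("sh",W[b&(W[...,2]>.11)&(W[...,2]<.175)]),("shtop",W[b&(W[...,2]>.15)&(W[...,2]<.175)])):
  if len(q)>9: print(n,len(q),q.min(0),q.max(0),cv2.minAreaRect((q[:,:2]*1000).astype(np.float32)))
for q in("shackle","eye","lock_hole"):
    r=cut_out(q,p)[0]; print(q,r["confidence"],r["point"])
t=vision.get_image("top");W=cloud(t)
q=W[(W[...,0]>.5)&(W[...,0]<.6)&(W[...,1]>.01)&(W[...,1]<.17)&(W[...,2]<.2)]; print("lid top",np.percentile(q[:,2],[5,50,95]))
cv2.imwrite("pics/w2c.png",cv2.resize(cv2.imread("pics/w2.png")[120:380,180:500],None,fx=2.2,fy=2.2))
E
```

```text
{'clock': 6.75, 'position': array([0.3873, 0.0877, 0.2943]), 'ee_rot': array([-0.0161,  3.1398,  0.0027]), 'force': array([-0.0902,  0.0799, -0.1634]), 'width': 0.32139474895210207, 'joints': array([-0.7874, -0.0343,  0.4252,  1.9966,  0.0143,  1.174 ,  1.2132])}
lock 572 [0.4382 0.0564 0.0886] [0.4765 0.1223 0.0965] ((458.19097900390625, 88.16072845458984), (36.412879943847656, 65.91631317138672), 4.349930286407471)
sh 677 [0.4215 0.0679 0.11  ] [0.4599 0.0952 0.1659] ((440.5632629394531, 82.11787414550781), (9.168542861938477, 43.163658142089844), 59.4804573059082)
shtop 435 [0.4233 0.0687 0.1501] [0.4599 0.0938 0.1659] ((441.0937194824219, 81.80415344238281), (9.156804084777832, 41.937076568603516), 59.60911560058594)
shackle 0.77 [233.2, 313.4]
eye 0.57 [300.6, 329.2]
lock_hole 0.88 [218.4, 309.5]
lid top [0.1044 0.1074 0.1113]
```

View pics/w2c.png

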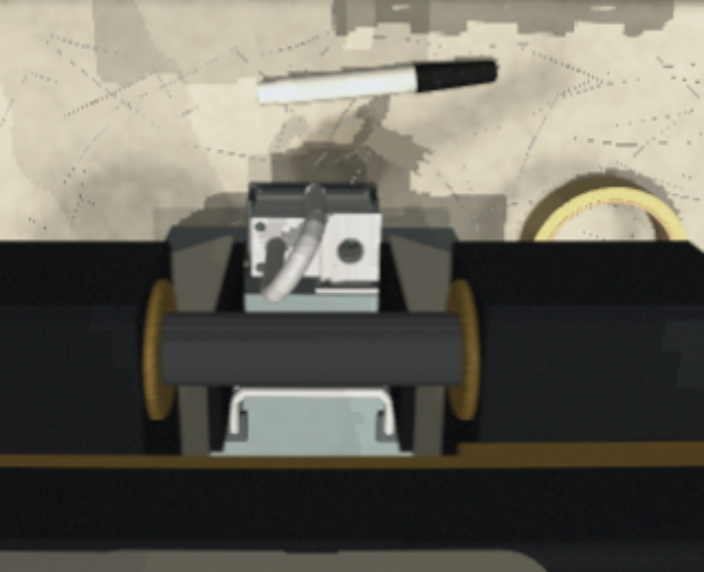

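Emit:
play_rows(
  increments="-2.7 -0.3 0 6.2 0;0 0 0 6.3 0;0 0 0 6.3 0;0 0 0 6.3 0;0 0 0 6.2 0",
)

```text
clock: 7.42
position: [0.4149, 0.0839, 0.2931]
ee_rot: [-0.845, -3.025, 0.002]
force: [0.4, -0.4, -0.1]
width: 0.499
gripper_force: 0.0
```

Emit:
play_rows(
  increments="0 0 1 0 0;0 0 1 0 0;0 0 1 0 0;0 0 1 0 0;0 0 0 0 0",
)

```text
clock: 7.83
position: [0.4138, 0.0837, 0.2517]
ee_rot: [-0.836, -3.026, 0.005]
force: [0.3, -1.3, -0.5]
width: 0.496
gripper_force: 0.0
```

Emit:
play_rows(
  increments="0 0 0 0 0;0 0 0 0 0;0 0 0 0 0",
)

```text
clock: 8.08
position: [0.4149, 0.0844, 0.2542]
ee_rot: [0.835, 3.028, 0.001]
force: [-0.2, -0.0, -0.1]
width: 0.502
gripper_force: 0.0
```

```bash
cat > m.py <<'E'
from h import *
from scipy.spatial.transform import Rotation as Ro
import sys
s=arm.observe(); R=Ro.from_rotvec(s["ee_rot"]).as_matrix(); p=np.array(s["position"])
t=np.array(list(map(float,sys.argv[1:4])))
print("clock",s["clock"],"pos",p.round(4),"heading",np.degrees(np.arctan2(R[1,0],R[0,0])).round(2),"tool cm",(R.T@(t-p)*100).round(2),"f",np.round(s["force"],1),s["width"])
E
python3 m.py .4411 .082 .1465
```

```text
clock 8.0833 pos [0.4149 0.0844 0.2542] heading 149.16 tool cm [-2.37  1.13 10.77] f [-0.2 -0.  -0.1] 0.5022909354640004
```

Emit:
play_rows(
  increments="-2.4 1.1 2 0 0;0 0 2.5 0 0;0 0 2.5 0 0;0 0 0 0 0;0 0 0 0 0",
)

```text
clock: 8.5
position: [0.4402, 0.0813, 0.1837]
ee_rot: [-0.835, -3.027, 0.002]
force: [-0.0, 0.4, 0.7]
width: 0.496
gripper_force: 0.0
```

```bash
python3 m.py .4411 .082 .1465
```

```text
clock 8.5 pos [0.4402 0.0813 0.1837] heading 149.16 tool cm [-0.05  0.12  3.72] f [-0.   0.4  0.7] 0.49605992359744483
```

Emit:
play_rows(
  increments="0 0.1 1.2 0 0;0 0 1.3 0 0;0 0 1.2 0 0;0 0 0 0 0;0 0 0 0 0",
)

```text
clock: 8.92
position: [0.4418, 0.0827, 0.148]
ee_rot: [0.835, 3.028, 0.001]
force: [0.8, -0.0, -0.4]
width: 0.501
gripper_force: 0.0
```

Emit:
play_rows(
  increments="0 0 0 0 -0.5;0 0 0 0 -0.7;0 0 0 0 -1;0 0 0 0 -1;0 0 0 0 -1",
  grip_force=5,
)

```text
clock: 9.33
position: [0.4414, 0.0825, 0.1471]
ee_rot: [0.835, 3.028, 0.001]
force: [0.2, 0.4, -0.2]
width: 0.189
gripper_force: 0.0
```

```bash
python3 m.py .4411 .082 .1465
```

```text
clock 9.3333 pos [0.4414 0.0825 0.1471] heading 149.18 tool cm [-0.   -0.06  0.06] f [ 0.2  0.4 -0.2] 0.1894245999140093
```

Emit:
play_rows(
  increments="0 0 0 0 -1;0 0 0 0 -1;0 0 0 0 -1;0 0 0 0 -1;0 0 0 0 -1",
)

```text
clock: 9.75
position: [0.4409, 0.0821, 0.1466]
ee_rot: [-0.835, -3.028, 0.001]
force: [-1.9, -2.2, 1.7]
width: 0.098
gripper_force: 5.0
```

Emit:
play_rows(
  increments="-0.01 0.186 0 5.9 -1;-0.01 0.186 0 5.9 -1;-0.01 0.186 0 5.9 -1;-0.01 0.186 0 5.9 -1;-0.01 0.186 0 5.9 -1",
)

```text
clock: 10.17
position: [0.4478, 0.0885, 0.1467]
ee_rot: [1.586, 2.712, -0.001]
force: [-0.7, -2.8, 1.0]
width: 0.097
gripper_force: 5.0
```

Emit:
play_rows(
  increments="0 0 0 0 -1;0 0 0 0 -1",
)

```text
clock: 10.33
position: [0.4479, 0.0886, 0.1467]
ee_rot: [1.574, 2.718, -0.001]
force: [-0.8, -3.2, 1.1]
width: 0.096
gripper_force: 5.0
```

```bash
python3 m.py .448 .0881 .1465
```

```text
clock 10.3333 pos [0.4479 0.0886 0.1467] heading 119.85 tool cm [-0.05 -0.01  0.02] f [-0.8 -3.2  1.1] 0.09601081305927489
```

Emit:
play_rows(
  increments="-0.01 0.187 0 6 -1;-0.01 0.187 0 6 -1;-0.01 0.187 0 6 -1;-0.01 0.187 0 6 -1;-0.01 0.187 0 5.9 -1",
)

```text
clock: 10.75
position: [0.4569, 0.0909, 0.1468]
ee_rot: [2.227, 2.215, 0.0]
force: [-1.0, -3.3, 1.3]
width: 0.093
gripper_force: 5.0
```

Emit:
play_rows(
  increments="0 0 0 0 -1;0 0 0 0 -1",
)

```text
clock: 10.92
position: [0.4569, 0.0909, 0.1467]
ee_rot: [2.219, 2.223, -0.0]
force: [-0.7, -3.5, 0.7]
width: 0.093
gripper_force: 5.0
```

```bash
python3 m.py .457 .0905 .1465; python3 - <<'E'
from h import *
a=vision.get_image("wrist")["frame"]; b=vision.get_image("side")["frame"]
x=cv2.resize(a[100:380,120:520],(800,560))[:560]; y=cv2.resize(b[100:220,210:330],(480,480),interpolation=cv2.INTER_CUBIC)
cv2.imwrite("pics/w3.png",x[...,::-1]); cv2.imwrite("pics/s3.png",y[...,::-1])
E
```

```text
clock 10.9167 pos [0.4569 0.0909 0.1467] heading 90.08 tool cm [-0.04  0.01  0.02] f [-0.7 -3.5  0.7] 0.09272475164468794
```

View pics/w3.png

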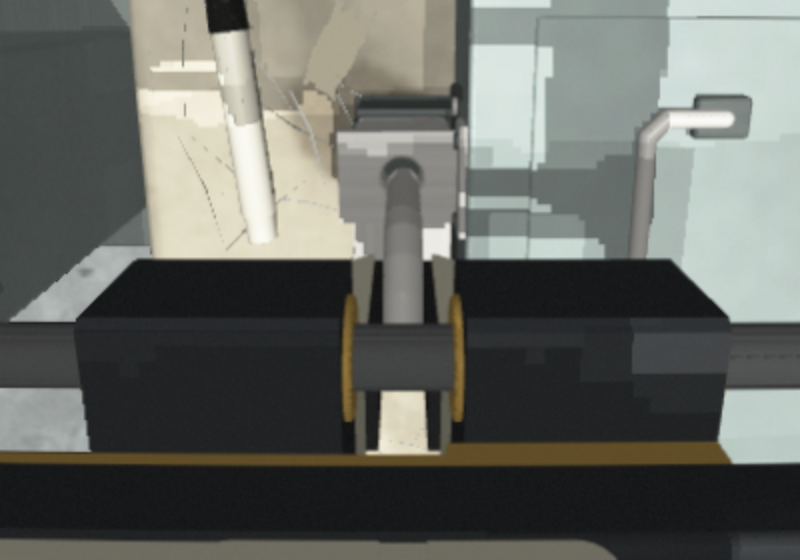

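View pics/s3.png

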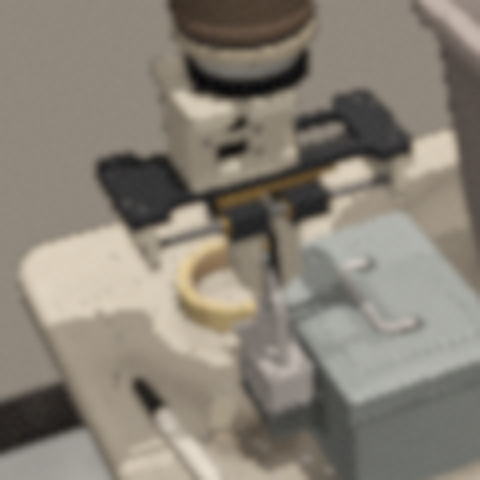

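The shackle is in line with the lock, so I'll press it down in small steps while watching the force.

Emit:
play_rows(
  increments="-0.03 0 0 0 -1;0 0 0 0 -1;0 0 0.1 0 -1;0 0 0.1 0 -1;0 0 0 0 -1",
  grip_force=30,
)

```text
clock: 11.43
position: [0.4569, 0.0909, 0.1446]
ee_rot: [2.225, 2.218, 0.0]
force: [0.9, -2.8, 1.5]
width: 0.092
gripper_force: 30.0
```

Emit:
play_rows(
  increments="0 0 0.1 0 -1;0 0 0.1 0 -1;0 0 0 0 -1",
)

```text
clock: 11.68
position: [0.4569, 0.0909, 0.1426]
ee_rot: [2.225, 2.217, 0.0]
force: [0.8, -3.6, 1.0]
width: 0.087
gripper_force: 30.0
```

Emit:
play_rows(
  increments="0 0 0.1 0 -1;0 0 0.1 0 -1;0 0 0.1 0 -1;0 0 0 0 -1",
)

```text
clock: 12.02
position: [0.4569, 0.0909, 0.1396]
ee_rot: [2.226, 2.217, 0.0]
force: [1.2, -4.0, 2.8]
width: 0.088
gripper_force: 30.0
```

Emit:
play_rows(
  increments="0 0 0.1 0 -1;0 0 0.1 0 -1;0 0 0.1 0 -1;0 0 0 0 -1",
)

```text
clock: 12.35
position: [0.4568, 0.0909, 0.1366]
ee_rot: [2.226, 2.217, 0.0]
force: [1.2, -3.5, 2.9]
width: 0.088
gripper_force: 30.0
```

Emit:
play_rows(
  increments="0 0 0.1 0 -1;0 0 0.1 0 -1;0 0 0 0 -1",
)

```text
clock: 12.6
position: [0.4568, 0.0909, 0.1346]
ee_rot: [2.226, 2.217, 0.0]
force: [1.5, -4.4, 2.8]
width: 0.092
gripper_force: 30.0
```

Emit:
play_rows(
  increments="0 0 0.1 0 -1;0 0 0 0 -1",
)

```text
clock: 12.77
position: [0.4568, 0.0909, 0.1337]
ee_rot: [2.226, 2.217, 0.0]
force: [1.8, -3.4, 2.8]
width: 0.087
gripper_force: 30.0
```

Emit:
play_rows(
  increments="0 0 0.1 0 -1;0 0 0 0 -1",
)

```text
clock: 12.93
position: [0.4568, 0.0909, 0.1327]
ee_rot: [2.226, 2.217, 0.0]
force: [2.0, -3.9, 3.3]
width: 0.086
gripper_force: 30.0
```

Emit:
play_rows(
  increments="0 0 0.1 0 -1;0 0 0 0 -1",
)

```text
clock: 13.1
position: [0.4568, 0.0909, 0.1316]
ee_rot: [2.226, 2.217, 0.0]
force: [1.6, -3.7, 4.0]
width: 0.083
gripper_force: 30.0
```

Emit:
play_rows(
  increments="0 0 0.1 0 -1;0 0 0 0 -1",
)

```text
clock: 13.27
position: [0.4569, 0.0909, 0.1307]
ee_rot: [2.226, 2.217, 0.0]
force: [1.5, -3.9, 3.0]
width: 0.088
gripper_force: 30.0
```

Emit:
play_rows(
  increments="0 0 0.1 0 -1;0 0 0 0 -1",
)

```text
clock: 13.43
position: [0.4568, 0.0909, 0.1297]
ee_rot: [2.226, 2.217, 0.0]
force: [2.6, -4.9, 3.7]
width: 0.084
gripper_force: 30.0
```

Emit:
play_rows(
  increments="0 0 0.05 0 -1;0 0 0 0 -1",
)

```text
clock: 13.6
position: [0.4569, 0.0909, 0.1294]
ee_rot: [-2.226, -2.217, -0.0]
force: [0.6, -4.4, 6.8]
width: 0.088
gripper_force: 30.0
```

Emit:
play_rows(
  increments="0 0 0.05 0 -1;0 0 0 0 -1",
)

```text
clock: 13.77
position: [0.4568, 0.0909, 0.1289]
ee_rot: [-2.226, -2.217, -0.001]
force: [1.8, -3.9, 6.0]
width: 0.089
gripper_force: 30.0
```

Emit:
play_rows(
  increments="0 0 0.1 0 -1;0 0 0 0 -1",
)

```text
clock: 13.93
position: [0.4568, 0.0909, 0.1276]
ee_rot: [2.226, 2.217, 0.0]
force: [3.6, -4.2, -1.4]
width: 0.089
gripper_force: 30.0
```

Emit:
play_rows(
  increments="0 0 0.05 0 -1;0 0 0 0 -1",
)

```text
clock: 14.1
position: [0.4568, 0.0909, 0.1272]
ee_rot: [2.226, 2.217, 0.0]
force: [2.3, -3.3, 3.2]
width: 0.085
gripper_force: 30.0
```

Emit:
play_rows(
  increments="0 0 0.05 0 -1;0 0 0 0 -1",
)

```text
clock: 14.27
position: [0.4568, 0.0909, 0.1267]
ee_rot: [2.226, 2.217, 0.0]
force: [2.2, -3.5, 3.7]
width: 0.09
gripper_force: 30.0
```

The force climbed and then collapsed at about 19 mm, which looks like the click. I'll open the fingers and check it stays down.

Emit:
play_rows(
  increments="0 0 0 0 -0.6;0 0 0 0 -0.4;0 0 0 0 -0.2;0 0 0 0 0;0 0 0 0 0",
)

```text
clock: 14.68
position: [0.4563, 0.0912, 0.1265]
ee_rot: [-2.225, -2.217, 0.001]
force: [-0.0, -0.4, 0.0]
width: 0.404
gripper_force: 0.0
```

Emit:
play_rows(
  increments="0 0 -1 0 0;0 0 -2 0 0;0 0 -3 0 0;0 0 -4 0 0;0 0 -4 0 0",
)

```text
clock: 15.1
position: [0.456, 0.09, 0.2685]
ee_rot: [2.227, 2.216, -0.003]
force: [1.1, 1.0, 0.6]
width: 0.502
gripper_force: 0.0
```

Emit:
play_rows(
  increments="0 -3 0 0 0;0 -3 0 0 0;0 -2 0 0 0;0 0 0 0 0;0 0 0 0 0",
)

```text
clock: 15.52
position: [0.3762, 0.0913, 0.2674]
ee_rot: [-2.223, -2.218, -0.003]
force: [1.1, -0.4, -1.3]
width: 0.5
gripper_force: 0.0
```

```bash
python3 m.py .4 .09 .25; python3 - <<'E'
from h import *
np.set_printoptions(precision=4,suppress=True)
for c in("wrist","side","top"):
    p=vision.get_image(c); W=cloud(p)
    r=cut_out("shackle",p)[0]; w=W[r["mask"]]; print(c,r["confidence"],r["point"])
    q=W[(W[...,0]>.44)&(W[...,0]<.472)&(W[...,1]>.06)&(W[...,1]<.122)&(W[...,2]>.105)&(W[...,2]<.18)]
    if len(q): print(len(q),q.min(0),q.max(0),np.percentile(q[:,2],[50,90]))
    if c=="side": cv2.imwrite("pics/s4.png",cv2.resize(p["frame"][110:210,220:340],(720,600),interpolation=cv2.INTER_CUBIC)[...,::-1])
E
```

```text
clock 15.5167 pos [0.3762 0.0913 0.2674] heading 89.86 tool cm [-0.13  2.38  1.74] f [ 1.1 -0.4 -1.3] 0.5004402083851546
wrist 0.84 [186.2, 414.9]
705 [0.4523 0.0693 0.1052] [0.4716 0.1205 0.1458] [0.1392 0.144 ]Traceback (most recent call last):
  File "<stdin>", line 5, in <module>
IndexError: list index out of range
```

The crown top now sits at 0.144 m, against 0.163 m when raised. With the gripper clear, the shackle is staying down about 19 mm by itself, so I'll hand the job in.

```bash
python3 -c "
from cell import job; print(job.sign_off())"
```

```text
the job is handed in; nothing more can be done
None
```

I shut the lid, swung the shackle over the eye and pressed it through until the pawl clicked; it stayed down about 19 mm with the gripper clear, and I handed the job in at about 15.6 s (the hand-in returned no verdict).

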